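# Find the full stock box by its weight

## Task

Two identical grey stock boxes with black lids stand on the table; one is full of wire, the other all but empty. Tip one box up by its knob end, a centimetre or two, to feel whether it is the heavy one. Then set the heavy box flat in the blue tray and leave the light one standing where it was.

Things in the scene. Friction and masses are not known exactly. Their poses are not given: they have to be found in the camera images.
- box_a: grey closed box, black lid with blank white label, 120 (x) x 60 (y) x 46 mm high; origin at the centre of its underside, z up. Black 20 mm ball knob on an 8 mm stem at its -x end, nearer the robot: ball centre x -90, y 0, z 34 mm. Grip its 60 mm wide sides across the middle (along y). Either box may be the full one: full 0.76 to 0.90 kg, empty 0.16 to 0.19 kg, weight near the middle.
- box_b: second box, in shape, size, looks and axes identical to box_a, and its knob at the same place. With the ball held and the far end on the table, the full box pulls down on the hand with 3 to 5 N, the empty one with 0.7 to 1.5 N (reading against the open hand just before the grip).
- tray: low open blue tray with a dark mat inside, fixed to the table, 230 (x) x 160 (y) mm outside, walls 5 mm thick and 14 mm high, inner floor 5 mm above the table. Origin: centre of its underside; x along its long side; z up.
- frame_top (a point): an obstacle, not to be handled: a fixed clear plastic tray with a pale rim that leans over bead boxes in the middle of the table, about 290 (x) x 200 (y) mm; this point lies over its middle at the height of its highest edge, 150 mm above the table. Carry things above it.
Not all that is in view belongs to the job. Leave any turquoise look-alike of the box_b alone.

How it is judged (in metres and radians):
On the way:
1. the knob end of one box is raised (box tilted 2 to 17 degrees, middle of its underside less than 18 mm up) for 0.2 s (((angle between box_a's own z axis and vertical between 0.035 and 0.3 rad and height (world z) of box_a below 0.018 m) or (angle between box_b's own z axis and vertical between 0.035 and 0.3 rad and height (world z) of box_b below 0.018 m))), for 0.2 s.
At the end, for the whole second after the job is handed in: The heavy box lies at rest flat (within 3.4 degrees) on the tray's inner floor, its middle within 70 mm (along the tray's x) and 60 mm (y) of the tray's middle, pressing on it with more than 4 N; the light box stands flat on the table within 50 mm of where it was (((contact force between box_a and tray above 4 N and angle between each of box_a, box_b's own z axis and vertical below 0.06 rad and z of box_a in the frame of tray below 0.01 m and linear speed of box_a below 0.02 m/s and x of box_a in the frame of tray between -0.07 and 0.07 m and y of box_a in the frame of tray between -0.06 and 0.06 m and distance of box_b from where it was at the start of the episode below 0.05 m and height (world z) of box_b below 0.005 m) or (contact force between box_b and tray above 4 N and angle between each of box_b, box_a's own z axis and vertical below 0.06 rad and z of box_b in the frame of tray below 0.01 m and linear speed of box_b below 0.02 m/s and x of box_b in the frame of tray between -0.07 and 0.07 m and y of box_b in the frame of tray between -0.06 and 0.06 m and distance of box_a from where it was at the start of the episode below 0.05 m and height (world z) of box_a below 0.005 m))); the robot touches nothing.
It also fails if it takes over 59 s, if anything falls off the work surface, if the arm or the gripper's body presses on something with over 40 N, if the wrist force passes 120 N, or if a joint passes its speed limit or range.

## Robot

A 6-joint arm with a two-finger parallel gripper is mounted at the origin on a cart in front of the work surface, level with it; the furniture and walls round the work are solid. World frame = base frame: x ahead of the robot, y to its left, z up, the work surface at z = 0. Lengths are in mm, angles in rad, forces in N, time in s.
With the tool pointing down it reaches from about 275 to 825 mm from the base axis. Payload 4.9 kg.
Tool frame: the origin (TCP) lies at the very end of the fingers, on their centre line; the grasp point (between the pads) lies 19 mm behind it; z points along the fingers, y is the line along which they close (so a half turn about z gives the same grasp; the last joint's range is limited). The gripper opens to 85 mm and grips with 20 to 120 N. Pads are 22 mm wide; open, the fingers measure 114 mm over their backs; the gripper's body (76 mm by 85 mm) begins 54 mm behind the grasp point. The pads swing forward as they close: fully open they stand 13 mm farther back than shut.
Start: joints at [-1.358, 0.326, -0.193, 1.052, 0, 1.437], TCP at [186.952, -517.269, 231.281] pointing down, gripper open.
Joint ranges: [-2.65, 2.65], [-0.97, 1.79], [-1.3, 1.35], [-1.93, 2.1], [-1.47, 1.37], [-3.14, 3.14]. Speed limits (rad/s): [2.57, 2.57, 3.14, 3.14, 3.14, 3.14].

## Interface

Orientations are given as [roll, pitch, yaw] about the fixed x, y, z axes, in that order (R = Rz(yaw) Ry(pitch) Rx(roll)).
In Python, from bench import bot, solve_ik, imaging gives the robot as it stands. Calls block until the motion is done:
- bot.move_ptp(position, orientation): joint-space move of the TCP to a pose.
- bot.movel(position, rot=None, max_speed=150, threshold=None): straight line of the TCP; rot=None keeps the orientation; max_speed is the mean speed in mm/s. With threshold (N) it stops when the force on the tool has changed by that much, and returns True; else False.
- bot.move_j(angles): joint-space move.
- bot.grip(opening, effort=None): opening from 0.0 (shut) to 1.0 (fully open); effort is the grip in N (None keeps the last); returns when the fingers have stopped.
- bot.dwell(seconds).
- solve_ik(position, orientation): joint angles nearest the present ones, or None.
- bot.get_state(): the state.
- imaging.capture(name): name is "scene" or "top"; returns the picture (480x640x3 uint8, blue, green, red); there is no depth.
- imaging.camera_model(name): a dict with "K" (3x3 intrinsics, pixels), "position" and "rotation" of the camera in the world. Camera axes: x right, y up, looking along -z (the intrinsics and any distortion apply to the point x, -y, -z); pixel columns grow to the right and rows downward; lengths in mm; the calibration is good to about 2 mm. A picture is of the moment at which its call begins. camera_model takes no time and is no camera call.
A pose or a line that the arm cannot do raises bot.IKError and nothing moves.
- bot.sign_off(): hands the job in; it is judged then, once.
The state is a dict: "t": time; "qpos": joint angles; "joint_velocities": joint speeds; "effort": joint torques, N m; "tcp_pos": TCP position; "orientation": TCP orientation; "contact_force": force on the tool from outside, world axes, zero at the start; "wrist_torque": the same for the moment, N m; "opening": opening from 0.0 (shut) to 1.0 (fully open); "gripper_force": force on a finger pad.
Only numpy, scipy, OpenCV 4.12 (cv2) and the standard library are available. Lean on these libraries where they do the work, as an engineer would, in place of code of your own. Each camera call takes 0.05 s, during which the arm holds its last target. There are 200 camera calls.

## Working session

There is one attempt and no reset: what is moved stays moved. The work goes in short steps, each a Python script; the robot and the scene stay as the last script left them, time stands still between calls to the robot, and variables do not carry over. Pictures are saved under pics/ and viewed, at most 10 in all, crops included, and the job is handed in when it is done.

```bash
mkdir -p pics; ls; python3 - <<'E'
from bench import bot, imaging
import cv2
for n in("scene","top"):
    cv2.imwrite(f"pics/{n}0.png",imaging.capture(n)); print(n,imaging.camera_model(n))
print(bot.get_state())
E
```

```text
pics
scene {'K': array([[473.15785142,   0.        , 323.26514113],
       [  0.        , 473.15785142, 241.88334944],
       [  0.        ,   0.        ,   1.        ]]), 'position': array([-391.66337478,  498.26055724,  693.70305686]), 'rotation': array([ 1.08343685, -0.01466789, -2.04959878])}
top {'K': array([[588.2484146 ,   0.        , 314.51801007],
       [  0.        , 588.2484146 , 237.73106332],
       [  0.        ,   0.        ,   1.        ]]), 'position': array([ 430.27814242,  -31.31391685, 1628.65116821]), 'rotation': array([ 0.09211018, -0.01417952, -1.5604646 ])}
{'t': 0.1, 'qpos': array([-1.35821830e+00,  3.26829058e-01, -1.93508404e-01,  1.05201012e+00,
        8.20625026e-06,  1.43660144e+00]), 'joint_velocities': array([ 0.00015525, -0.00106514,  0.00211872,  0.00053316,  0.00062059,
       -0.00219188]), 'effort': array([ 3.09685129e-04, -4.44239509e+01,  2.63038784e+01,  7.88907608e-03,
       -2.32313914e-04, -6.08340130e-06]), 'tcp_pos': array([ 186.82731978, -516.72711045,  230.59300404]), 'orientation': array([-3.14005644e+00, -2.15678555e-04,  3.46772745e-01]), 'contact_force': array([ 0.83174887, -0.34038244, -0.31823848]), 'wrist_torque': array([-0.00880251,  0.03370626, -0.00594195]), 'gripper_force': 0.0, 'opening': 0.9973499617473397}
```

View pics/scene0.png

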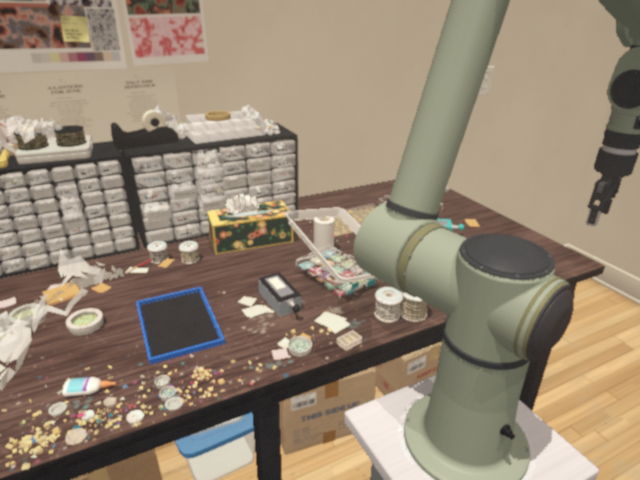

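View pics/top0.png

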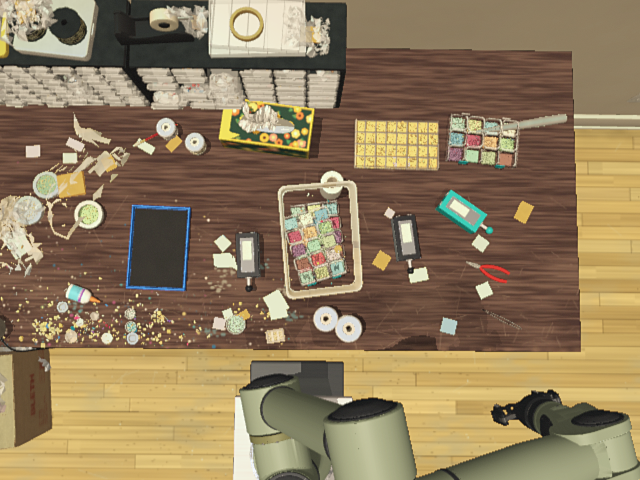

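The top view shows two grey/black boxes at (249,255) with its knob at (250,286), and at (405,238) with its knob at (410,268). The turquoise look-alike at (463,212) is the one to leave alone. The blue tray is at (158,248) and the clear leaning tray at (320,238), between the boxes. An enlarged crop should confirm this and give me corners.

```bash
python3 - <<'E'
import cv2,numpy as np
i=cv2.imread("pics/top0.png")
f=lambda x0,y0,w,h,s:cv2.resize(i[y0:y0+h,x0:x0+w],None,fx=s,fy=s,interpolation=cv2.INTER_CUBIC)
a=f(225,220,50,75,8);b=f(382,205,50,75,8)
cv2.imwrite("pics/crop.png",np.hstack([a,b]))
cv2.imwrite("pics/tray.png",f(115,195,90,105,5))
E
```

```text
(no output)
```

View pics/crop.png

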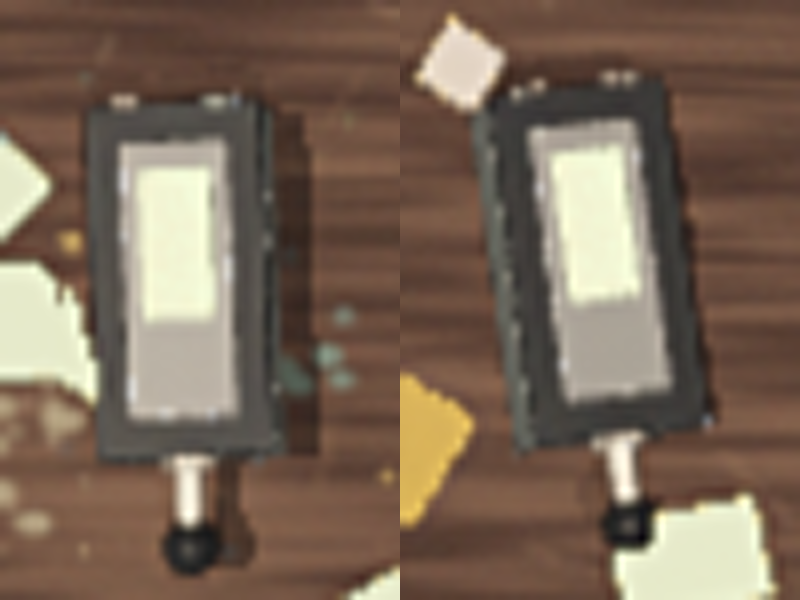

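View pics/tray.png

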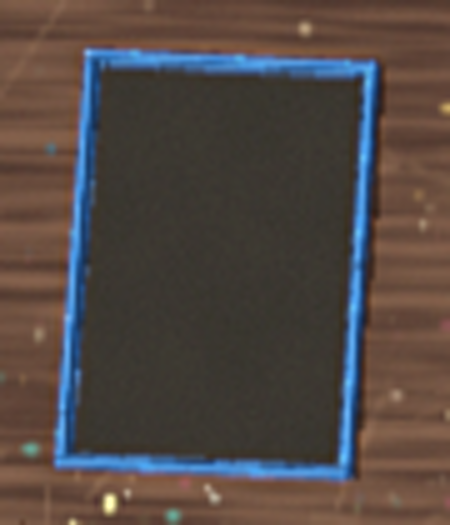

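The crop confirms two identical grey boxes, each with a white label and a black ball knob. The balls are at crop (190,548) and (627,523). I'll fit the poses from these points and the tray rim corners.

```bash
cat >h.py <<'E'
import numpy as np
from bench import bot, solve_ik, imaging
from scipy.spatial.transform import Rotation as R
from scipy.optimize import least_squares
def proj(P,n="top"):
    c=imaging.camera_model(n); q=R.from_euler("xyz",c["rotation"]).inv().apply(np.atleast_2d(P)-c["position"])*[1,-1,-1]
    q=q@np.array(c["K"]).T; return q[:,:2]/q[:,2:]
def fit(M,px,g,mask=None,n="top"):
    M=np.array(M,float);px=np.array(px,float)
    def r(p):
        Q=R.from_euler("z",p[2]).apply(M)+[p[0],p[1],0]; return (proj(Q,n)-px).ravel()
    s=least_squares(r,[*g,0],x_scale=[10,10,.05],loss="soft_l1"); return s.x, s.fun.reshape(-1,2)
E
python3 - <<'E'
from h import *
c=imaging.camera_model("top");
up=lambda pts,s,o:(np.array(pts,float)+.5)/s-.5+o
np.set_printoptions(precision=2,suppress=True)
# ball, TL, BL, TR, BR  (image left=+y, top=+x)
M=[[-90,0,34],[60,30,46],[-60,30,46],[60,-30,46],[-60,-30,46]]
for px,o,g in(([(190,548),(88,108),(101,460),(258,103),(271,457)],[225,220],[380,150]),
            ([(227,523),(94,103),(133,443),(263,86),(312,416)],[382,205],[430,-280])):
    print(*fit(M,up(px,8,o),g))
print(*fit([[115,80,14],[115,-80,14],[-115,-80,14],[-115,80,14]],up([(88,50),(378,62),(352,478),(56,466)],5,[115,195]),[400,400]))
E
```

```text
[528.78 129.05   0.05] [[ 0.09  0.2 ]
 [-0.38 -0.12]
 [-0.77  0.39]
 [ 0.61 -0.35]
 [ 0.39 -0.12]]
[ 581.39 -301.57    0.12] [[ 0.14  0.35]
 [-0.5  -0.97]
 [ 0.24  0.39]
 [ 0.22 -1.31]
 [-0.14  1.24]]
[548.82 375.4   -0.03] [[-0.08 -0.28]
 [-0.03 -0.08]
 [-0.13  0.25]
 [ 0.24  0.1 ]]
```

Fits are good to about 1 px (1.5–3 mm). The right-hand box is nearest the hand, so I'll feel its knob end first.

```bash
cat >>h.py <<'E'
T=(548.8,375.4,-.03); BR=(581.4,-301.6,.12); BL=(528.8,129.1,.05)
def at(b,x,z): return [b[0]+x*np.cos(b[2]),b[1]+x*np.sin(b[2]),z]
def ori(b): return [np.pi,0,b[2]]
def st(tag):
    s=bot.get_state(); print(tag,"t%.1f"%s["t"],"tcp",s["tcp_pos"].round(1),"F",s["contact_force"].round(2),"op%.3f"%s["opening"],"gf%.1f"%s["gripper_force"]); return s
def feel(b):
    bot.move_ptp(at(b,-90,130),ori(b)); bot.movel(at(b,-90,13)); bot.dwell(.4)
    f0=st("open")["contact_force"]
    bot.grip(0.0,40); st("grip")
    bot.movel(at(b,-87,29),max_speed=30); bot.dwell(.6)
    f1=st("up")["contact_force"]; print("pull",(f1-f0).round(2))
E
python3 - <<'E'
from h import *
import cv2
feel(BR)
cv2.imwrite("pics/up.png",imaging.capture("top"))
E
```

```text
open t2.9 tcp [ 492.3 -312.5   13.4] F [0.12 0.24 0.39] op1.000 gf0.0
grip t3.5 tcp [ 492.  -312.4   13.1] F [-0.62  0.89  1.4 ] op0.206 gf38.9
up t4.8 tcp [ 495. -312.   29.] F [-1.28 -0.05 -1.53] op0.207 gf39.0
pull [-1.4  -0.29 -1.92]
```

The 1.92 N pull falls between the two bands, so I'll average more readings and check the lift really happened.

```bash
python3 - <<'E'
from h import *
import cv2
def avg(n=12):
    v=[]
    for _ in range(n): bot.dwell(.05); v.append(bot.get_state()["contact_force"])
    return np.mean(v,0).round(2),np.std(v,0).round(2)
print("up29",*avg())
bot.movel(at(BR,-85.5,36),max_speed=30); bot.dwell(.3); print("up36",*avg()); st("")
a=imaging.capture("top");s=imaging.capture("scene")
a=cv2.resize(a[190:310,370:470],None,fx=4,fy=5)
s=cv2.resize(s[180:260,380:500],None,fx=3.3,fy=7.5)
cv2.imwrite("pics/up2.png",a)
E
```

```text
up29 [-0.12 -0.08 -1.23] [0.59 0.36 0.43]
up36 [-0.03 -0.19 -1.6 ] [0.4  0.56 0.47]
 t6.7 tcp [ 496.5 -311.8   36. ] F [ 0.3   0.18 -2.39] op0.202 gf39.0
```

View pics/up2.png

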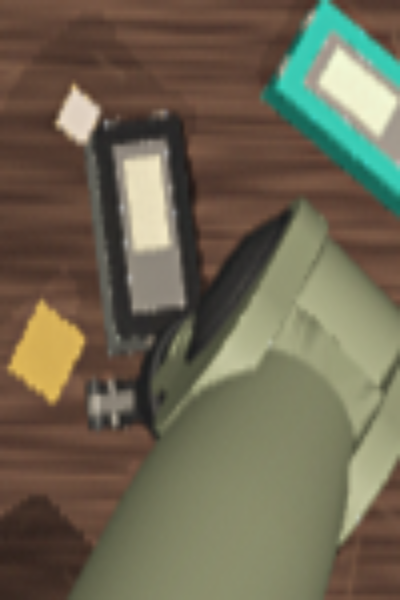

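The averaged pull is 1.2–1.6 N, well under 3 N, so this box is the light one. I'll lower it, then feel the left box too. That confirms which is heavy and gives an unmistakable tilt.

```bash
cat >>h.py <<'E'
def avg(n=10):
    v=[]
    for _ in range(n): bot.dwell(.04); v.append(bot.get_state()["contact_force"])
    return np.mean(v,0).round(2)
E
python3 - <<'E'
from h import *
import cv2
bot.movel(at(BR,-90,13.5),max_speed=40); bot.grip(1.0); print("open",avg())
bot.movel(at(BR,-90,210)); bot.movel(at(BL,-90,210),rot=ori(BL),max_speed=200)
bot.grip(.55); bot.movel(at(BL,-90,13)); bot.dwell(.2); f0=avg(); print("f0",f0)
bot.grip(0.0,60); st("grip")
bot.movel(at(BL,-87,31),max_speed=30); bot.dwell(.4); print("pull",avg()-f0); st("up")
i=imaging.capture("top")
cv2.imwrite("pics/l.png",np.hstack([cv2.resize(i[s[0]:s[0]+90,s[1]:s[1]+60],None,fx=6,fy=6,interpolation=cv2.INTER_CUBIC) for s in((210,220),(195,382))]))
E
```

```text
open [ 0.1  -0.12 -0.2 ]Traceback (most recent call last):
  File "<stdin>", line 4, in <module>
bench.IKError: the arm cannot follow that straight line within its joint ranges
```

```bash
python3 - <<'E'
from h import *
np.set_printoptions(precision=2,suppress=True)
s=st("");print(s["qpos"])
for z in (210,290):
  for k in np.linspace(0,1,7):
    a=np.array(at(BR,-90,z));b=np.array(at(BL,-90,z));p=a+k*(b-a)
    print(z,p.round(),*[solve_ik(list(p),[np.pi,0,y]) for y in(.1,.1-np.pi)])
for p in((at(BL,0,5)),at(BL,0,210),at(T,0,210),at(T,0,10)): print(p,solve_ik(p,ori(BL)),solve_ik(p,[np.pi,0,BL[2]+np.pi]))
E
```

```text
t10.1 tcp [ 491.6 -312.   209.1] F [-0.04  0.7  -0.32] op0.994 gf0.0
[-0.69  0.4  -0.14  1.03 -0.    2.33]
210 [ 492. -312.  210.] [-0.69  0.4  -0.14  1.03  0.    2.35] [-0.69  0.4  -0.14  1.03  0.   -0.79]
210 [ 483. -240.  210.] [-0.6   0.32 -0.26  0.99  0.    2.44] [-0.6   0.32 -0.26  0.99  0.   -0.7 ]
210 [ 474. -167.  210.] [-0.48  0.26 -0.35  0.97  0.    2.56] [-0.48  0.26 -0.35  0.97  0.   -0.58]
210 [465. -94. 210.] [-0.35  0.2  -0.42  0.95  0.    2.69] [-0.35  0.2  -0.42  0.95  0.   -0.45]
210 [457. -21. 210.] [-0.21  0.17 -0.46  0.94  0.    2.83] [-0.21  0.17 -0.46  0.94  0.   -0.31]
210 [448.  52. 210.] [-0.05  0.16 -0.47  0.94  0.    2.99] [-0.05  0.16 -0.47  0.94  0.   -0.15]
210 [439. 125. 210.] [ 0.11  0.17 -0.46  0.94  0.   -3.13] [ 0.11  0.17 -0.46  0.94  0.    0.01]
290 [ 492. -312.  290.] [-0.69  0.36  0.    1.22  0.    2.35] [-0.69  0.36  0.    1.22  0.   -0.79]
290 [ 483. -240.  290.] [-0.6   0.27 -0.11  1.18  0.    2.44] [-0.6   0.27 -0.11  1.18  0.   -0.7 ]
290 [ 474. -167.  290.] [-0.48  0.2  -0.21  1.16  0.    2.56] [-0.48  0.2  -0.21  1.16  0.   -0.58]
290 [
[... 153 characters left out ...]
0.21  0.12 -0.31  1.14  0.   -0.31]
290 [448.  52. 290.] [-0.05  0.1  -0.33  1.14  0.    2.99] [-0.05  0.1  -0.33  1.14  0.   -0.15]
290 [439. 125. 290.] [ 0.11  0.12 -0.31  1.14  0.   -3.13] [ 0.11  0.12 -0.31  1.14  0.    0.01]
[np.float64(528.8), np.float64(129.1), 5] [ 0.1   0.57 -0.47  0.53  0.   -3.09] [ 0.1   0.57 -0.47  0.53  0.    0.05]
[np.float64(528.8), np.float64(129.1), 210] [ 0.1   0.33 -0.24  1.    0.   -3.09] [ 0.1   0.33 -0.24  1.    0.    0.05]
[np.float64(548.8), np.float64(375.4), 210] [ 0.49  0.56  0.11  1.13  0.   -2.7 ] [0.49 0.56 0.11 1.13 0.   0.44]
[np.float64(548.8), np.float64(375.4), 10] [ 0.49  0.74 -0.11  0.72  0.   -2.7 ] [ 0.49  0.74 -0.11  0.72  0.    0.44]
```

Joint 6 would wrap on that line, so I'll use the half-turned grasp (yaw − π), which keeps it near zero.

```bash
cat >>h.py <<'E'
def ori(b): return [np.pi,0,b[2]-np.pi]
E
python3 - <<'E'
from h import *
import cv2
bot.move_ptp(at(BL,-90,210),ori(BL)); st("over")
bot.grip(.55); bot.movel(at(BL,-90,13)); bot.dwell(.2); f0=avg(); print("f0",f0)
bot.grip(0.0,60); st("grip")
bot.movel(at(BL,-87,31),max_speed=30); bot.dwell(.4); print("pull",avg()-f0); st("up")
i=imaging.capture("top")
cv2.imwrite("pics/l.png",np.hstack([cv2.resize(i[s[0]:s[0]+90,s[1]:s[1]+60],None,fx=6,fy=6,interpolation=cv2.INTER_CUBIC) for s in((210,220),(195,382))]))
E
```

```text
over t12.0 tcp [439.2 124.3 210. ] F [-0.35  0.22 -0.47] op0.999 gf0.0
f0 [-0.31  0.13 -0.  ]
grip t15.0 tcp [438.9 124.5  13.2] F [-0.92 -0.33  4.06] op0.196 gf58.3
pull [ 1.   -0.02 -4.74]
up t16.6 tcp [441.7 124.7  31. ] F [ 0.11 -0.05 -5.73] op0.198 gf58.5
```

View pics/l.png

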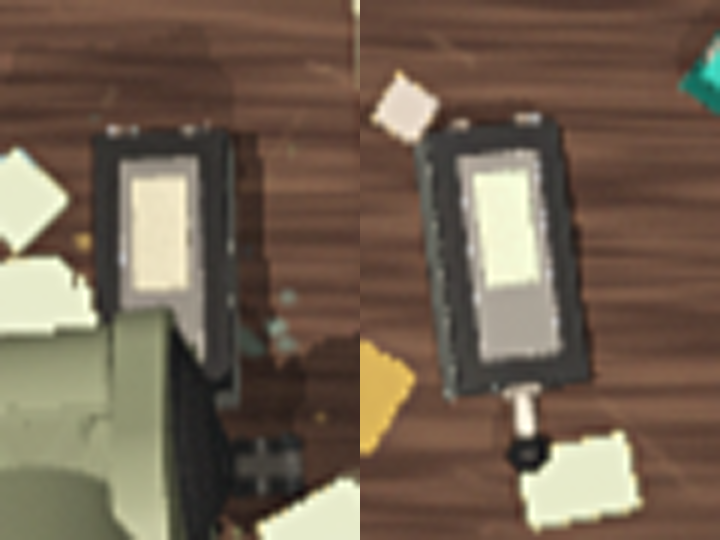

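The left box pulls 4.7 N and is clearly tilted, so it is the heavy one. The light box on the right is back flat where it was. I'll lower the heavy box, regrip it across the middle and carry it to the tray.

```bash
python3 - <<'E'
from h import *
import cv2
bot.movel(at(BL,-90,13.5),max_speed=40); bot.grip(.55); bot.movel(at(BL,-90,110))
bot.movel(at(BL,0,110)); bot.grip(.93)
print("hit",bot.movel(at(BL,0,6),max_speed=80,threshold=6)); st("down")
bot.grip(0,100); st("grip")
bot.movel(at(BL,0,120),max_speed=80); st("lift")
bot.movel(at(T,0,120),rot=ori(T)); bot.dwell(.2); st("over")
i=imaging.capture("top");cv2.imwrite("pics/o.png",cv2.resize(i[180:320,100:290],None,fx=4,fy=4))
E
```

```text
hit False
down t21.0 tcp [529.3 129.2   6.5] F [0.14 0.46 0.71] op0.927 gf0.0
grip t21.3 tcp [529.4 129.6   6.9] F [-1.79  2.03  6.79] op0.690 gf109.4
lift t22.9 tcp [528.3 129.  119.4] F [-0.66  0.25 -8.13] op0.691 gf108.5
over t24.9 tcp [549.  374.9 120.1] F [-0.03 -0.14 -7.38] op0.688 gf108.6
```

View pics/o.png

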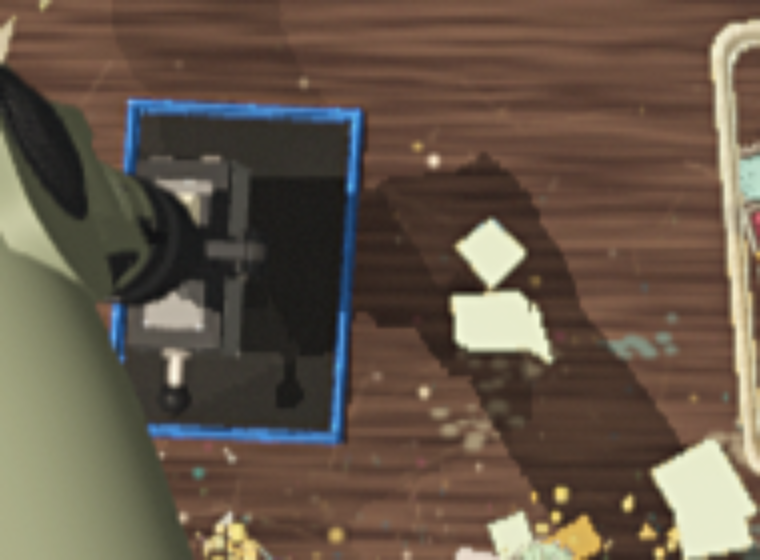

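The box hangs level over the tray, with its knob at (175,395) inside the walls. It pulls down with 8 N. I'll lower it, release and retreat.

```bash
python3 - <<'E'
from h import *
import cv2
bot.movel(at(T,0,22),max_speed=80)
print("touch",bot.movel(at(T,0,10),max_speed=20,threshold=5)); bot.dwell(.2); st("down")
bot.grip(.9); st("open"); bot.movel(at(T,0,160)); 
bot.move_ptp([350,-20,330],ori(T)); bot.dwell(.3); st("away")
i=imaging.capture("top")
cv2.imwrite("pics/end.png",cv2.resize(i[190:310,110:430],None,fx=2.5,fy=2.5,interpolation=cv2.INTER_CUBIC))
E
```

```text
touch True
down t27.0 tcp [548.7 375.4  12. ] F [ 0.21 -0.31  7.24] op0.689 gf109.4
open t27.4 tcp [546.4 374.1   9.4] F [ 0.64  0.23 -0.11] op0.902 gf0.0
away t30.6 tcp [350.2 -19.8 329.8] F [-0.92 -0.33  0.19] op0.903 gf0.0
```

View pics/end.png

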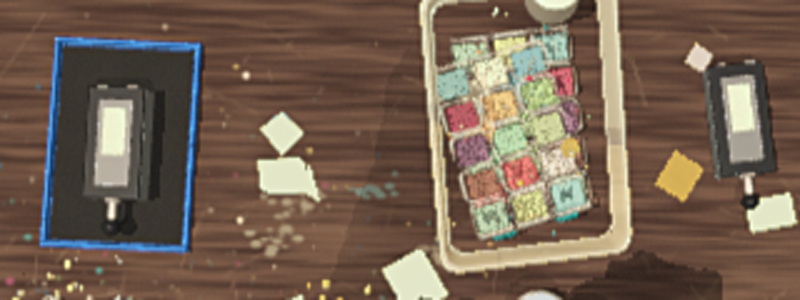

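The heavy box lies flat in the middle of the tray at (120,142), the light box stands where it was at (740,120), and the arm is clear of everything.

```bash
python3 -c "
from bench import bot; print(bot.sign_off())"
```

```text
the job is handed in; nothing more can be done
None
```

The heavy box (the left one, 4.7 N pull at the knob) is flat in the blue tray, the light one (right, about 1.5 N) is standing where it was, and the job was handed in at about 31 s; the sign-off gave no verdict.

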